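# Slide a battery pack under the hold-down spring of its dock

## Robot

A 6-joint arm with a two-finger parallel gripper is mounted at the origin on a cart in front of the work surface, level with it; the furniture and walls round the work are solid. World frame = base frame: x ahead of the robot, y to its left, z up, the work surface at z = 0. Lengths are in m, angles in degrees, forces in N, time in s.
With the tool pointing down it reaches from about 0.3 to 0.75 m from the base axis. Payload 8.5 kg.
Tool frame: the origin (TCP) lies at the very end of the fingers, on their centre line; the grasp point (between the pads) lies 19 mm behind it (env.grip_point_offset is the distance from the TCP to the grasp point, in m); z points along the fingers, y is the direction in which the jaws open and shut (so a half turn about z gives the same grasp; the last joint's range is limited). The gripper opens to 85 mm and grips with 20 to 120 N. Pads are 22 mm wide; open, the fingers measure 114 mm over their backs; the gripper's body (76 mm by 85 mm) begins 54 mm behind the grasp point. The pads swing forward as they close: fully open they stand 13 mm farther back than shut.
Start: joints at [-86.591, 21.807, 74.336, -0, 83.858, -12.336], TCP at [0.149, -0.529, 0.231] pointing down, gripper open.
Joint ranges: [-178.18, 178.18], [-50.72, 133.34], [12.68, 142.11], [-81.47, 261.47], [9.98, 163.14], [-165.26, 165.26]. Speed limits (degrees/s): [136.94, 136.94, 180, 180, 180, 180].

## Interface

Orientations are given as a 3x3 rotation matrix whose columns are the frame's x, y, z axes.
In Python, from rig import env gives the robot as it stands.
- The arm moves only by the tool move_arm, never from a script. Its argument "moves" is a list of rows, each a list of 4 numbers: the shift along the tool's x, y, z in mm, then the turn about the tool's z in rad. In form: [[tx, ty, tz, spin], ...]. A call has 1 to 20 rows; each row is the pose to reach, as a shift and turn from the pose commanded when the call began, along the tool's axes at that moment; what a row does not reach only later rows make up. A row lasts 1/10 s, in which the tool goes at most 50 mm and 8.59 degrees, less where a joint would pass 70% of its speed; a pose out of reach is approached as far as the arm can. A call with a gripper value outside its range is refused whole. "grip" is the closure, from 0 (fully open) to 1 (shut), set as the call begins (left out, the last holds). The fingers move at their own pace and stop on an object; "grip_force" is the grip in N (left out, the last holds). Time passes only in rows, so rows that repeat a pose let the fingers close. It gives the time, the measured TCP pose, the force and the opening at its end, in the units of the state.
- env.observe(): the state, without advancing time (a new reading comes with each control period).
- env.get_image(name): name is "scene" or "side" or "wrist"; returns the picture (420x560x3 uint8, red, green, blue); there is no depth.
- env.get_calibration(name): a dict with "fovy" (degrees; the focal length in pixels is half the picture's height over the tangent of half this angle, whatever the lens; pixels are square), "cx", "cy" (the principal point, pixels), "extrinsics" (4x4, takes a point from world to camera coordinates); the wrist camera has in their place "tool_from_camera" (4x4, takes a point from camera to tool coordinates, whose origin is the TCP and whose axes are the flange's). Camera axes: x right, y up, looking along -z (the intrinsics and any distortion apply to the point x, -y, -z); pixel columns grow to the right and rows downward; lengths in m; the calibration is good to about 2 mm. A picture is of the moment at which its call begins: read the wrist's pose just before it. get_calibration takes no time and is no camera call.
- env.close_job(): hands the job in, once; it reports no verdict.
Trained networks look in the newest picture that a camera, given by its name, has taken for a name from the list of things; names that differ only in an ending like _2 or _b are one class to them, and where a whole thing is asked for, a point or a joint stands for the part that bears it (a point fixed in the world has none). Each returns a list of dicts, best first, with "conf" (0 to 1); they miss things now and then, are a little off and sometimes report something else, mostly with a low value. They report only what shows in the picture. A call takes as long as a camera call.
- env.silhouettes(camera, name): "region" (420x560 bool, what is visible of it) and "point" ([row, column] in pixels, amid what is visible of it).
- env.tip_of(camera, name): "point" ([row, column] in pixels: a listed point, or the origin of a listed thing).
The state is a dict: "time_s": time; "q": joint angles; "qvel": joint speeds; "joint_efforts": joint torques, N m; "position": TCP position; "tool_rot": TCP orientation; "ft_force": force on the tool from outside, world axes, zero at the start; "wrist_torque": the same for the moment, N m; "grip_width": finger opening in m.
Only numpy, scipy, OpenCV 4.12 (cv2) and the standard library are available. Lean on these libraries where they do the work, as an engineer would, in place of code of your own. Each camera call takes 0.05 s, during which the arm holds its last target.

## Task

With a fingertip on its ribbed thumb pad, press the blue battery pack down hard against the sprung floor of its dock and, keeping it pressed, slide it under the cross bar and the copper leaf spring until its nose is fully home against the end stop. Then take the hand away and leave it there. Do not grasp or lift the pack, and leave the capacitor, the heat sink and the grease pot beside the dock where they stand.

Things in the scene. Friction and masses are not known exactly. Their poses are not given: they have to be found in the camera images.
- dock: Battery dock fixed to the bench, 300 mm long (own x -210 to +90 mm), 104 mm wide. Origin on the bench under the middle of the cross bar, z up; +x is the way the pack slides home. Black side guides with 73 mm between them, tops at z = 34 mm.
- dock_bar (a point): Middle of the underside of the aluminium cross bar (dock x = 0, z = 40 mm). The bar runs along y, 12 mm thick along x, top at dock z = 54 mm, on two posts at y = +-43 mm. From it two copper leaf springs slope down toward the end stop.
- dock_stop (a point): Face of the grey end stop where the pack's nose comes to rest (dock x = +64, z = 22 mm); the block's top is at dock z = 44 mm.
- pack: Loose blue battery pack, 150 x 70 x 22 mm, 0.25 kg, on the dock's sprung floor between the guides. Origin at the centre of its underside, +x toward its nose. At rest its underside is at dock z = 22 mm, its top at 44 mm, 4 mm too high for the bar; pressed down 4 to 8 mm it passes. Home: origin at dock x = -11 mm. Once under the bar it stays by itself.
- pack_thumb (a point): Centre of the thumb pad on top of the pack (pack x = -41, z = 22 mm). The pad is flat, 52 mm along x, 60 mm wide; 26 mm ahead of this point a black ridge stands 8 mm high, against which the finger pushes; behind is a 4 mm high rim. At home this point is at dock x = -52 mm, so a finger on the pad never comes under the bar.
- pack_nose (a point): Middle of the lower front edge of the pack (pack x = +75, z = 0), axes as the pack's. At the end stop it is at dock x = +64 mm; at the start it is 14 to 44 mm short of the middle of the bar.
- dock_floor (a joint): How far the dock's sprung floor plate is pressed down, 0 (up) to 0.008 m (bottomed). With the pack on it, about 2.5 N moves it off its stop, about 7 N presses it 4 mm and about 12 N presses it to the bottom.
- dock_leaf (a joint): How far the leaf springs are lifted, 0 (free) to 0.3 rad; about 0.1 to 0.18 with the pack under them. They press down on the pack with about 6 N and drag on it.
- microscope: Obstacle, to the left of the dock: a tall fixed stereo microscope, origin on the bench under it. Its flat base is 20 mm high and up to 0.2 m from the origin; its head and eyepieces reach a height of 0.47 m and 0.17 m from the origin toward the robot. An arm that crosses in front of it should be drawn back toward its own base.
- capacitor: Bystander: blue can capacitor standing upright, 35 mm diameter, 50 mm high; origin at the centre of its underside.
- heat_sink: Bystander: finned aluminium heat sink, 38 x 50 x 29 mm; origin at the centre of its underside.
- grease_pot: Bystander: small white pot with a blue lid, 40 mm diameter, 40 mm high; origin at the centre of its underside.

How it is judged (in metres and radians):
On the way:
1. the fingers press the pack down by more than 4 mm before its nose has passed the bar (value of joint dock_floor above 0.004 m and contact force between the fingers and pack above 3 N and x of pack_nose in the frame of dock below 0.006 m), for 0.05 s.
At the end, for the whole second after the job is handed in: The pack lies flat between the guides under the bar and the lifted leaf springs, its nose within 4 mm of the end stop, at rest (x of pack_nose in the frame of dock above 0.06 m and z of pack_nose in the frame of dock between 0.01 and 0.022 m and angle between the x axis of pack and the x axis of dock, either way round below 0.05 rad and angle between pack's own z axis and vertical below 0.06 rad and value of joint dock_leaf above 0.05 rad and linear speed of pack below 0.01 m/s); the robot touches nothing.
It fails at once if the pack is lifted more than 10 mm off its place on the floor plate, or out of the dock (z of pack in the frame of dock above 0.032 m).
It fails at once if the pack is tipped by more than about 15 degrees (angle between pack's own z axis and vertical above 0.26 rad).
It fails at once if the capacitor is moved more than 15 mm or tipped over (distance of capacitor from where it was at the start of the episode above 0.015 m or angle between capacitor's own z axis and vertical above 0.4 rad).
It fails at once if the heat sink is moved more than 15 mm or tipped over (distance of heat_sink from where it was at the start of the episode above 0.015 m or angle between heat_sink's own z axis and vertical above 0.4 rad).
It fails at once if the grease pot is moved more than 15 mm or tipped over (distance of grease_pot from where it was at the start of the episode above 0.015 m or angle between grease_pot's own z axis and vertical above 0.4 rad).
It also fails if it takes over 42 s, if anything falls off the work surface, if the arm or the gripper's body presses on something with over 40 N, if the wrist force passes 120 N, or if a joint passes its speed limit or range.

## Working session

There is one attempt and no reset: what is moved stays moved. The work goes in short steps, Python scripts to look and compute and a tool call to move; the robot and the scene stay as the last step left them, time stands still between calls to the robot, and variables do not carry over. Pictures are saved under pics/ and viewed, and the job is handed in when it is done.

Besides the shell and the picture viewer there is one more tool, called after "Emit:" in YAML: its name, and indented under it one key for each argument. move_arm: Moves the arm, as the interface text tells. Its arguments: {"type":"object","properties":{"moves":{"type":"array"},"grip":{"type":"number"},"grip_force":{"type":"number"}},"required":["moves"]}

```bash
mkdir -p pics; ls; python3 - <<'E'
from rig import env
import cv2
o=env.observe(); print({k:(v if not hasattr(v,'tolist') else v.tolist()) for k,v in o.items()})
for n in("scene","side","wrist"):
    im=env.get_image(n); cv2.imwrite(f"pics/{n}0.png",im[...,::-1])
    print(n,env.get_calibration(n))
    for t in ("pack_thumb","pack_nose","dock_bar","dock_stop","dock","pack"):
        print(t,[(r['conf'],r['point']) for r in env.tip_of(n,t)][:2])
E
```

```text
pics
{'time_s': 0.0, 'q': [-86.59137155509904, 21.841470942228412, 74.38617456640863, -0.0005932309492822242, 83.8589147054174, -12.336345812155718], 'qvel': [0.11032276621845495, 0.06893088867867551, 0.061774372678938226, -0.013503369516242434, 0.07882833502990252, -0.04054049675163924], 'joint_efforts': [0.001455138117307797, -44.84551548957825, -23.12792479991913, -8.124429086819873e-05, 0.004765538033097982, -3.119478009239174e-06], 'position': [0.14921714019177804, -0.5290540410434276, 0.2306989172636916], 'tool_rot': [[0.9624787553378126, 0.2713570258960698, -0.00010010102300178523], [0.27135686416631755, -0.9624776256037401, 0.0015074753759872338], [0.0003127190397001917, -0.0014780761232842006, -0.9999988587482368]], 'ft_force': [0.13421624360514656, 0.5309802325246964, -0.22159522321491246], 'wrist_torque': [0.017988576286577632, 0.022807075304556747, 0.039512291802297726], 'grip_width': 0.08539095914241245}
scene {'fovy': 49.65379478520358, 'cx': 277.32391803479237, 'cy': 210.13474804910447, 'extrinsics': array([[ 0.48924964, -0.87211758,  0.0067618 , -0.52523766],
       [
[... 736 characters left out ...]
.57, [221.2, 295.5])]
pack_nose [(0.7, [212.7, 257.2])]
dock_bar [(0.95, [204.9, 249.2])]
dock_stop []
dock [(0.93, [217.8, 246.6]), (0.65, [174.1, 289.4])]
pack [(0.83, [222.9, 283.1])]
wrist {'fovy': 68.59867480985208, 'cx': 279.1784712223268, 'cy': 202.8743720146795, 'tool_from_camera': array([[-5.78943890e-04,  9.46637167e-01,  3.22300696e-01,
         8.37009581e-02],
       [ 9.99998897e-01,  9.88938361e-04, -1.10835180e-03,
        -1.71110585e-04],
       [-1.36794253e-03,  3.22299699e-01, -9.46636695e-01,
        -1.42696493e-01],
       [ 0.00000000e+00,  0.00000000e+00,  0.00000000e+00,
         1.00000000e+00]])}
pack_thumb []
pack_nose []
dock_bar []
dock_stop []
dock []
pack []
```

View pics/scene0.png

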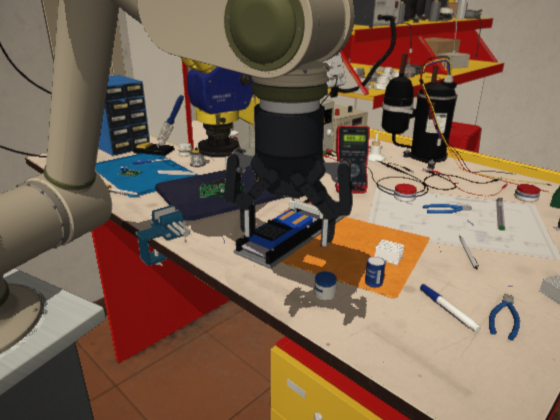

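View pics/side0.png

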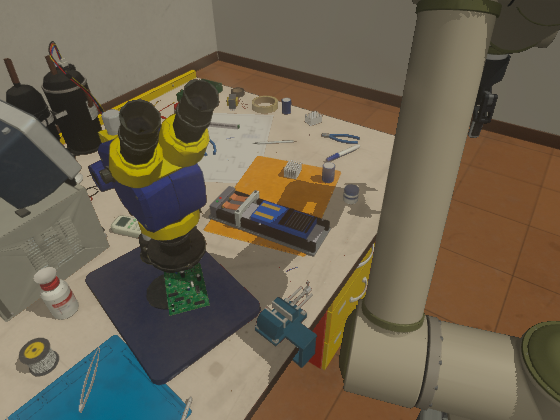

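```bash
cat > h.py <<'E'
import numpy as np, cv2
from scipy.optimize import least_squares
from rig import env
def K(c):
    f=210/np.tan(np.radians(c['fovy'])/2); return f
def proj(c,P,E=None):
    E=c['extrinsics'] if E is None else E
    p=E[:3,:3]@np.asarray(P)+E[:3,3]; f=K(c)
    return np.array([c['cy']-f*p[1]/-p[2], c['cx']+f*p[0]/-p[2]])
def wristE(o,c):
    T=np.eye(4);T[:3,:3]=np.array(o['tool_rot']);T[:3,3]=o['position']
    return np.linalg.inv(T@c['tool_from_camera'])
def tri(obs): # list of (c,E,[r,c])
    r=least_squares(lambda P:np.concatenate([proj(c,P,E)-np.array(px) for c,E,px in obs]),[0.5,0,0.03])
    return r.x, np.abs(r.fun).max()
E
python3 - <<'E'
from h import *
S=env.get_calibration('scene');D=env.get_calibration('side')
for n,a,b in [('thumb',[228.1,270.1],[221.2,295.5]),('nose',[223.8,302.7],[212.7,257.2]),('bar',[207.8,309.9],[204.9,249.2]),('dock',[223.6,309.8],[217.8,246.6]),('pack',[229.2,281.2],[222.9,283.1])]:
    print(n,*tri([(S,None,a),(D,None,b)]))
E
```

```text
thumb [ 0.48224454 -0.31253735  0.0466659 ] 0.3889977790779824
nose [ 0.59248674 -0.340243    0.01687609] 0.6584571455381933
bar [ 0.61686698 -0.34194723  0.04398923] 1.9169130338743798
dock [ 0.62616552 -0.33980109 -0.00248774] 1.4665748011887558
pack [ 0.51751231 -0.31948652  0.02769364] 1.258273401293195
```

The scene view shows the blue pack at about (275,230) and the bar at about (300,208). The side view shows the pack at about (285,223) and the bar at about (247,205), with the microscope base at about (175,255). Next I'll refine the dock's position and locate the microscope and the bystanders.

```bash
python3 - <<'E'
from h import *
C={n:env.get_calibration(n) for n in('scene','side')}
for n in C: env.get_image(n)
for t in ("microscope","capacitor","heat_sink","grease_pot"):
    r={n:env.tip_of(n,t)[:2] for n in C}
    print(t,[(n,[(x['conf'],x['point']) for x in r[n]]) for n in C])
    if all(r.values()): print(tri([(C[n],None,r[n][0]['point']) for n in C]))
for n in C:
    im=env.get_image(n); y,x=(150,190) 
    cr=im[170:290,200:400] if n=='scene' else im[160:280,180:380]
    cv2.imwrite(f"pics/{n}_z.png",cv2.resize(cr,None,fx=4,fy=4,interpolation=cv2.INTER_CUBIC)[...,::-1])
E
```

```text
microscope [('scene', []), ('side', [])]
capacitor [('scene', [(0.76, [284.6, 377.1]), (0.5, [232.2, 280.5])]), ('side', [(0.58, [180.6, 329.9])])]
(array([ 0.45874256, -0.56595644, -0.00117898]), np.float64(1.8368599071102665))
heat_sink [('scene', [(0.66, [257.7, 388.2]), (0.66, [209.6, 307.5])]), ('side', [(0.73, [173.9, 289.3])])]
(array([ 0.57625652, -0.55477268, -0.00351165]), np.float64(0.3157846926566492))
grease_pot [('scene', [(0.93, [294.2, 324.0])]), ('side', [(0.65, [198.5, 348.9])])]
(array([ 3.82892448e-01, -4.89714521e-01,  1.45036500e-04]), np.float64(0.9098397466322865))
```

View pics/side_z.png

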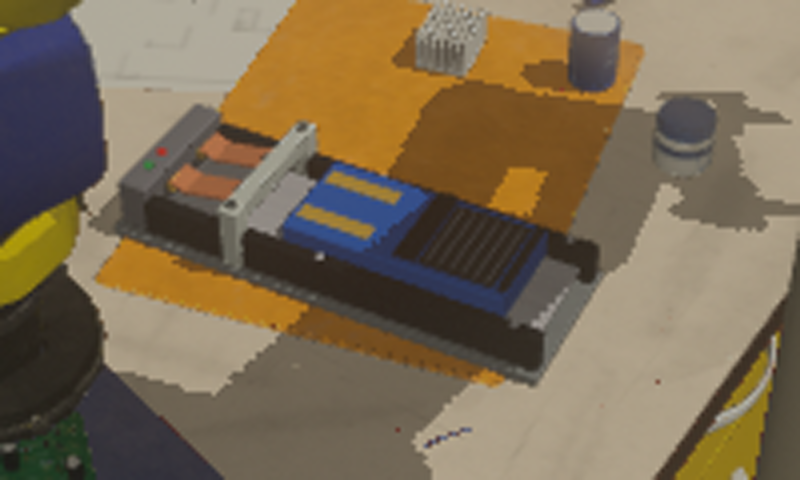

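```bash
python3 - <<'E'
from h import *
D=env.get_calibration('side')
def onz(px,z):
    f=K(D);E=D['extrinsics'];d=np.array([(px[1]-D['cx'])/f,-(px[0]-D['cy'])/f,-1])
    R=E[:3,:3].T;o=-R@E[:3,3];w=R@d;return o+w*(z-o[2])/w[2]
z=lambda x,y:[160+y/4,180+x/4]
a=onz(z(538,383),0.001);b=onz(z(90,228),.001);print(a,b,np.linalg.norm(b-a),np.degrees(np.arctan2(*(b-a)[1::-1])))
# bar top ends (rear top edge, y=+-~47), near end and far end
p=onz(z(232,202),.054);q=onz(z(305,127),.054);m=(p+q)/2;print('bar top',p,q,m,np.degrees(np.arctan2(*(p-q)[1::-1]))-90)
# pad corners at z .044 : 
for c in [(392,258),(505,290),(548,235),(440,200)]: print(c,onz(z(*c),.044))
print('micro base',onz(z(20,345),.02))
print('scope front head', onz([200,180],.3))
E
```

```text
[ 0.41752268 -0.25867651  0.001     ] [ 0.73144302 -0.29824925  0.001     ] 0.3164047709571347 -7.184797612847522
bar top [ 0.62481434 -0.29653155  0.054     ] [ 0.60949057 -0.37949413  0.054     ] [ 0.61715246 -0.33801284  0.054     ] -10.464981810985421
(392, 258) [ 0.51844858 -0.28988521  0.044     ]
(505, 290) [ 0.4465851  -0.28476167  0.044     ]
(548, 235) [ 0.4353136  -0.33888503  0.044     ]
(440, 200) [ 0.50757579 -0.34919403  0.044     ]
micro base [ 0.71053554 -0.17446678  0.02      ]
scope front head [ 0.58979056 -0.0374237   0.3       ]
```

View pics/scene_z.png

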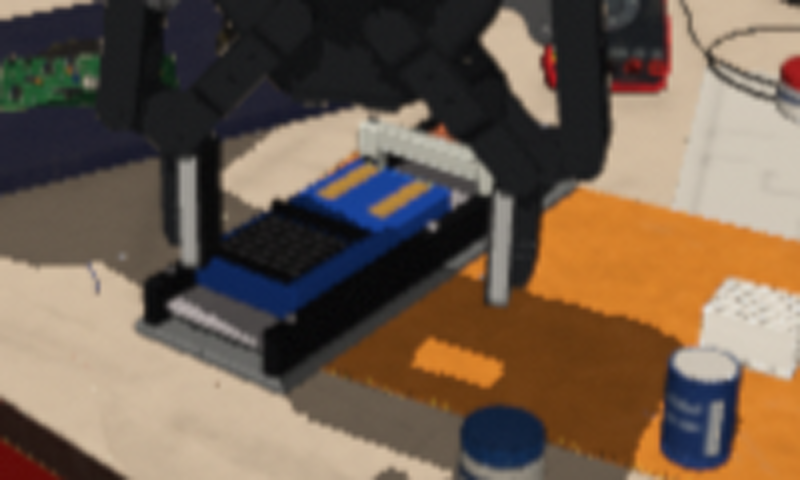

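Emit:
move_arm:
  moves:
    - [20, -6, 2, 0.03]
    - [40, -13, 4, 0.05]
    - [65, -20, 5, 0.08]
    - [90, -28, 8, 0.11]
    - [115, -36, 10, 0.14]
    - [140, -44, 12, 0.17]
    - [165, -52, 14, 0.2]
    - [190, -60, 16, 0.23]
    - [215, -68, 18, 0.26]
    - [240, -76, 20, 0.3]
    - [265, -84, 22, 0.33]
    - [290, -92, 24, 0.36]
    - [315, -100, 26, 0.39]
    - [340, -108, 28, 0.42]
    - [360, -114, 30, 0.44]
    - [370, -117, 30, 0.457]
    - [372, -118, 30, 0.457]
    - [372, -118, 30, 0.457]
    - [372, -118, 30, 0.457]
  grip: 1

```text
time_s: 3.55
position: [0.4748, -0.3152, 0.2014]
tool_rot: [[0.983, -0.181, -0.0], [-0.181, -0.983, -0.0], [-0.0, 0.0, -1.0]]
ft_force: [0.6, 0.4, -0.2]
grip_width: 0.0001
```

```bash
python3 - <<'E'
from h import *
o=env.observe(); print(o['time_s'],o['position'],o['tool_rot'],o['ft_force'],o['grip_width'])
W=env.get_calibration('wrist')
im=env.get_image('wrist'); cv2.imwrite("pics/w1.png",im[...,::-1])
E=wristE(o,W)
def onz(px,z):
    f=K(W);d=np.array([(px[1]-W['cx'])/f,-(px[0]-W['cy'])/f,-1]);R=E[:3,:3].T;c=-R@E[:3,3];w=R@d;return c+w*(z-c[2])/w[2]
for t,z in (("pack_thumb",.044),("pack_nose",.022),("dock_bar",.04),("dock_stop",.022),("dock",0),("pack",.022)):
    print(t,[(r['conf'],r['point'],onz(r['point'],z).round(4)) for r in env.tip_of('wrist',t)][:2])
E
```

```text
3.55 [ 0.47482622 -0.31521677  0.2013937 ] [[ 9.83410282e-01 -1.81395194e-01 -2.77077222e-05]
 [-1.81395196e-01 -9.83410271e-01 -1.48474785e-04]
 [-3.15446254e-07  1.51037678e-04 -9.99999989e-01]] [ 0.63661541  0.36158901 -0.20174058] 6.248414329799683e-05
pack_thumb [(0.6, [183.2, 284.8], array([ 0.4763, -0.3211,  0.044 ]))]
pack_nose [(0.56, [60.0, 276.8], array([ 0.5914, -0.3344,  0.022 ]))]
dock_bar [(0.89, [22.8, 277.0], array([ 0.6185, -0.3397,  0.04  ])), (0.5, [62.1, 277.9], array([ 0.5876, -0.3348,  0.04  ]))]
dock_stop []
dock [(0.69, [31.8, 272.7], array([ 0.6196, -0.3354,  0.    ]))]
pack [(0.59, [137.6, 281.6], array([ 0.5188, -0.3258,  0.022 ]))]
```

View pics/w1.png

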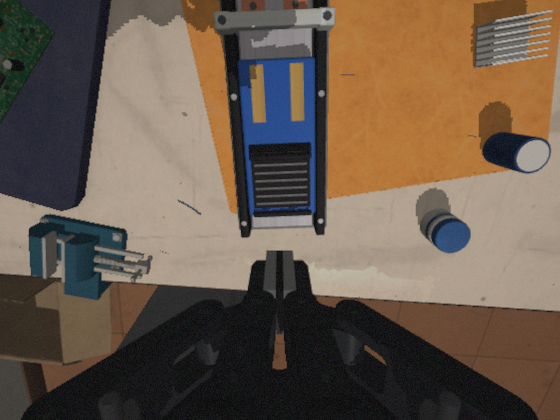

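```bash
python3 - <<'E'
from h import *
o=env.observe()
W=env.get_calibration('wrist');E=wristE(o,W)
def onz(px,z):
    f=K(W);d=np.array([(px[1]-W['cx'])/f,-(px[0]-W['cy'])/f,-1]);R=E[:3,:3].T;c=-R@E[:3,3];w=R@d;return c+w*(z-c[2])/w[2]
im=env.get_image('wrist'); cv2.imwrite("pics/w1z.png",cv2.resize(im[0:250,200:360],None,fx=2.4*2/2,fy=2.4,interpolation=cv2.INTER_CUBIC)[...,::-1])
b=(onz((19,220),.054)+onz((16,333),.054))/2
r=(onz((232,246),.034)+onz((231,320),.034))/2
print(b,r,np.linalg.norm((b-r)[:2]),np.degrees(np.arctan2(*(b-r)[1::-1])))
print('ridge rear',onz((155,281),.044),'nose top',onz((59,278),.044),'rear top', onz((216,283),.044))
print(np.array(o['ft_force']))
E
```

```text
[ 0.61979029 -0.33932983  0.054     ] [ 0.42023399 -0.30895075  0.034     ] 0.20185540581506814 -8.65585795816418
ridge rear [ 0.50529154 -0.32225925  0.044     ] nose top [ 0.58992676 -0.33505242  0.044     ] rear top [ 0.44203122 -0.31279602  0.044     ]
[-0.51846002 -0.34301877  0.2147538 ]
```

View pics/w1z.png

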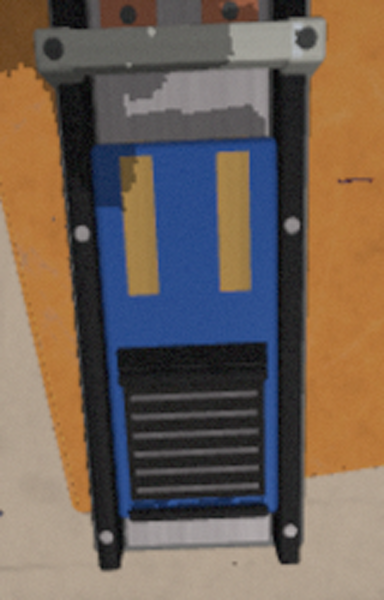

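Emit:
move_arm:
  moves:
    - [7, 2, 20, -0.031]
    - [7, 2, 45, -0.031]
    - [7, 2, 70, -0.031]
    - [7, 2, 95, -0.031]
    - [7, 2, 120, -0.031]
    - [7, 2, 135, -0.031]
    - [7, 2, 145, -0.031]
    - [7, 2, 145, -0.031]
    - [7, 2, 145, -0.031]

```text
time_s: 4.85
position: [0.4821, -0.3183, 0.057]
tool_rot: [[0.989, -0.151, 0.001], [-0.151, -0.989, -0.001], [0.001, 0.001, -1.0]]
ft_force: [0.4, -0.5, -0.6]
grip_width: 0.0
```

```bash
python3 - <<'E'
from h import *
o=env.observe(); print(o['time_s'],o['position'],o['ft_force'])
im=env.get_image('wrist'); cv2.imwrite("pics/w2.png",im[...,::-1])
im=env.get_image('side'); cv2.imwrite("pics/s2.png",cv2.resize(im[140:280,180:380],None,fx=4,fy=4,interpolation=cv2.INTER_CUBIC)[...,::-1])
E
```

```text
4.85 [ 0.48207809 -0.3183484   0.05695301] [ 0.36678832 -0.4591319  -0.55994208]
```

View pics/w2.png

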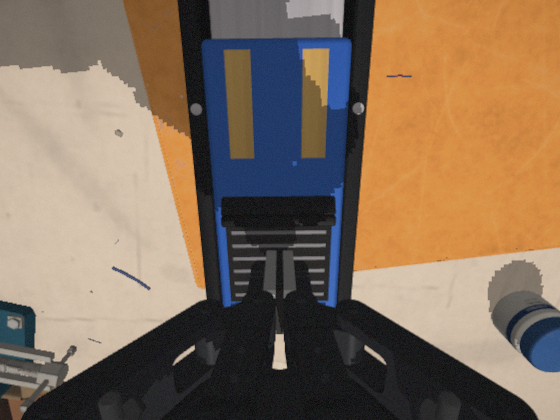

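View pics/s2.png

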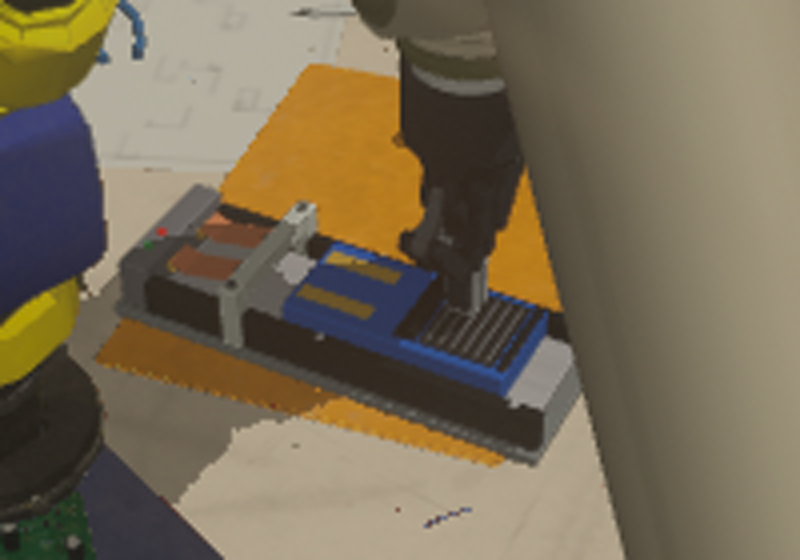

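The finger is centred on the pad at about column 280, just behind the ridge at row 210. Now I'll press down.

Emit:
move_arm:
  moves:
    - [0, 0, 5, 0]
    - [0, 0, 9, 0]
    - [0, 0, 12, 0]
    - [0, 0, 14, 0]
    - [0, 0, 16, 0]
    - [0, 0, 18, 0]
    - [0, 0, 19, 0]
    - [0, 0, 20, 0]
    - [0, 0, 20, 0]
    - [0, 0, 20, 0]

```text
time_s: 5.95
position: [0.4817, -0.318, 0.037]
tool_rot: [[0.989, -0.151, 0.0], [-0.151, -0.989, -0.0], [0.0, 0.0, -1.0]]
ft_force: [-2.1, 2.2, 9.3]
grip_width: 0.0001
```

Emit:
move_arm:
  moves:
    - [2, 0, 0.5, 0]
    - [5, 0, 0.5, 0]
    - [8, 0, 0.5, 0]
    - [11, 0, 0.5, 0]
    - [14, 0, 0.5, 0]
    - [17, 0, 0.5, 0]
    - [20, 0, 0.5, 0]
    - [24, 0, 0.5, 0]
    - [28, 0, 0.5, 0]
    - [32, 0, 0.5, 0]
    - [36, 0, 0.5, 0]
    - [40, 0, 0.5, 0]
    - [40, 0, 0.5, 0]
    - [40, 0, 0.5, 0]

```text
time_s: 7.35
position: [0.5207, -0.3241, 0.0365]
tool_rot: [[0.989, -0.15, -0.001], [-0.15, -0.989, -0.0], [-0.001, 0.0, -1.0]]
ft_force: [-7.1, 2.4, 9.1]
grip_width: 0.0004
```

```bash
python3 - <<'E'
from h import *
o=env.observe(); print(o['time_s'],o['position'],o['ft_force'])
im=env.get_image('wrist'); cv2.imwrite("pics/w3.png",im[...,::-1])
im=env.get_image('side'); cv2.imwrite("pics/s3.png",cv2.resize(im[140:280,180:380],None,fx=4,fy=4,interpolation=cv2.INTER_CUBIC)[...,::-1])
E
```

```text
7.35 [ 0.52068155 -0.32413518  0.03651442] [-7.05418723  2.43527423  9.08317909]
```

View pics/w3.png

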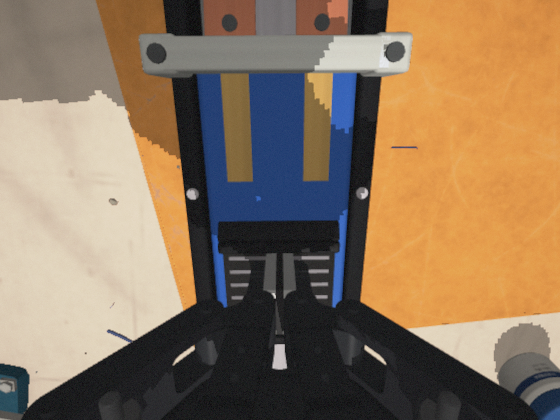

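View pics/s3.png

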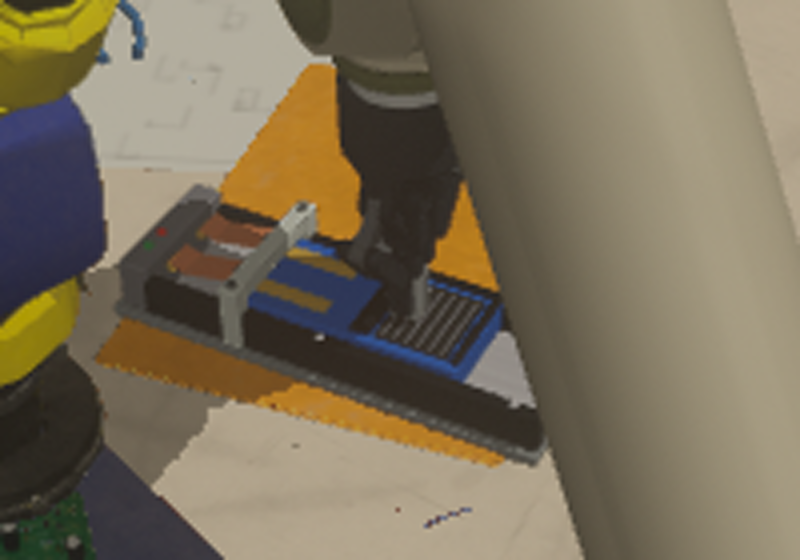

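The nose is now under the bar and the pack is still pressed. I'll keep sliding.

Emit:
move_arm:
  moves:
    - [4, 0, 0, 0]
    - [8, 0, 0, 0]
    - [12, 0, 0, 0]
    - [16, 0, 0, 0]
    - [20, 0, 0, 0]
    - [24, 0, 0, 0]
    - [28, 0, 0, 0]
    - [32, 0, 0, 0]
    - [36, 0, 0, 0]
    - [40, 0, 0, 0]
    - [43, 0, 0, 0]
    - [46, 0, 0, 0]
    - [49, 0, 0, 0]
    - [50, 0, 0, 0]
    - [50, 0, 0, 0]

```text
time_s: 8.95
position: [0.5688, -0.3314, 0.0361]
tool_rot: [[0.989, -0.151, -0.005], [-0.151, -0.989, 0.001], [-0.005, -0.001, -1.0]]
ft_force: [-11.3, 1.8, 9.6]
grip_width: -0.0004
```

```bash
python3 - <<'E'
from h import *
o=env.observe(); print(o['time_s'],o['position'],o['ft_force'])
im=env.get_image('wrist'); cv2.imwrite("pics/w4.png",im[...,::-1])
im=env.get_image('side'); cv2.imwrite("pics/s4.png",cv2.resize(im[140:280,180:380],None,fx=4,fy=4,interpolation=cv2.INTER_CUBIC)[...,::-1])
E
```

```text
8.95 [ 0.56876513 -0.33141556  0.03608492] [-11.26431314   1.80397302   9.55168039]
```

View pics/w4.png

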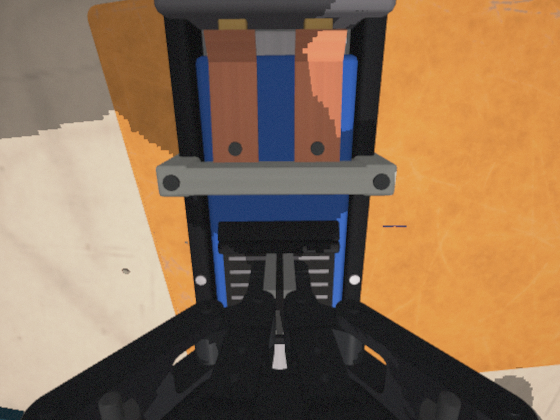

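View pics/s4.png

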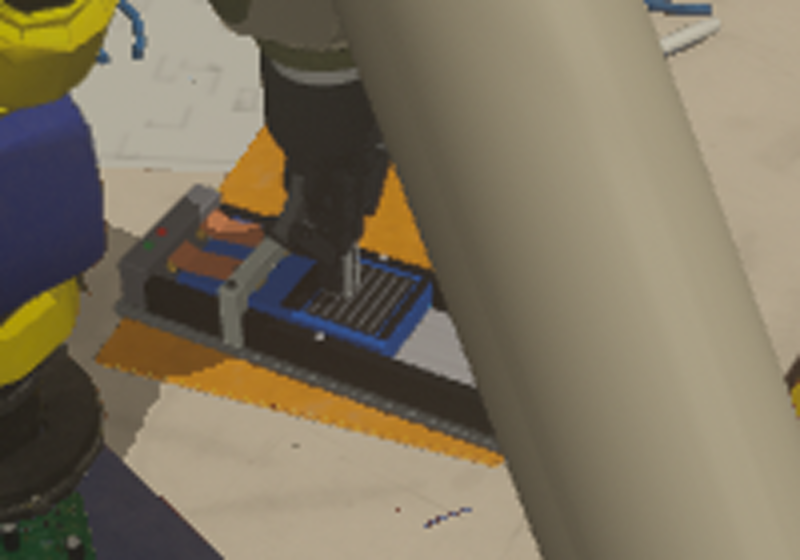

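Emit:
move_arm:
  moves:
    - [3, 0, 0, 0]
    - [6, 0, 0, 0]
    - [8, 0, 0, 0]
    - [10, 0, 0, 0]
    - [10, 0, 0, 0]

```text
time_s: 9.55
position: [0.5788, -0.333, 0.0361]
tool_rot: [[0.989, -0.151, -0.005], [-0.151, -0.989, 0.001], [-0.005, -0.0, -1.0]]
ft_force: [-10.9, 1.0, 9.3]
grip_width: 0.0001
```

Emit:
move_arm:
  moves:
    - [1, 0, 0, 0]
    - [2, 0, 0, 0]
    - [3, 0, 0, 0]
    - [3, 0, 0, 0]

```text
time_s: 9.95
position: [0.5816, -0.3334, 0.0361]
tool_rot: [[0.989, -0.151, -0.005], [-0.151, -0.989, 0.001], [-0.005, -0.0, -1.0]]
ft_force: [-11.7, 3.0, 9.4]
grip_width: 0.0002
```

Emit:
move_arm:
  moves:
    - [1, 0, 0, 0]
    - [2, 0, 0, 0]
    - [2, 0, 0, 0]

```text
time_s: 10.25
position: [0.5822, -0.3335, 0.036]
tool_rot: [[0.989, -0.151, -0.008], [-0.151, -0.989, 0.002], [-0.009, -0.001, -1.0]]
ft_force: [-18.6, 2.5, 12.6]
grip_width: -0.0003
```

```bash
python3 - <<'E'
from h import *
o=env.observe(); print(o['time_s'],o['position'],o['ft_force'])
im=env.get_image('wrist'); cv2.imwrite("pics/w5.png",im[...,::-1])
im=env.get_image('side'); cv2.imwrite("pics/s5.png",cv2.resize(im[160:260,190:310],None,fx=6,fy=6,interpolation=cv2.INTER_CUBIC)[...,::-1])
E
```

```text
10.25 [ 0.58223722 -0.33347372  0.03604887] [-18.58122753   2.47303889  12.57485488]
```

View pics/w5.png

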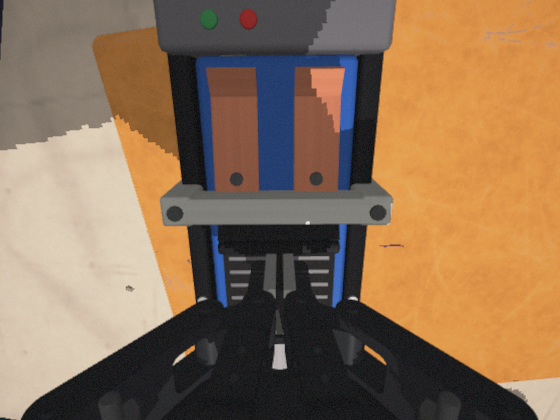

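View pics/s5.png

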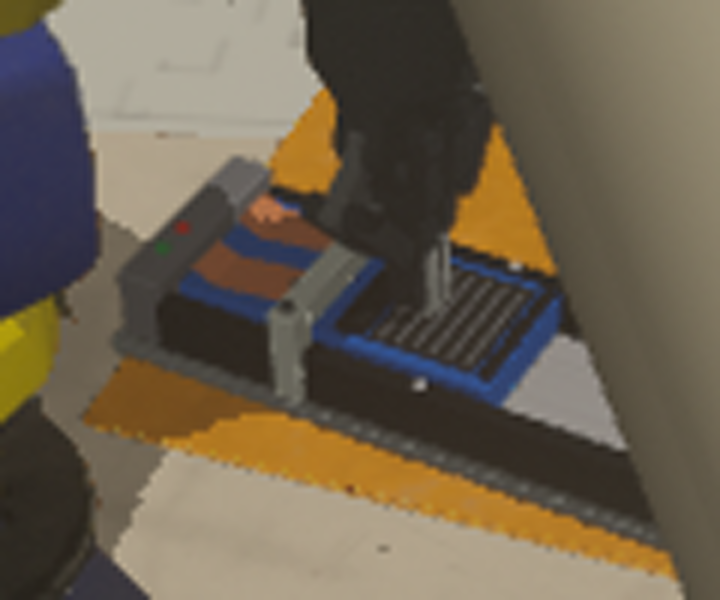

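The pack has stalled against the stop: x stopped at 0.582 while the force rose from 12 N to 19 N. The wrist view shows the nose at the grey block, around row 53. I'll ease the load, then lift away.

Emit:
move_arm:
  moves:
    - [1, 0, 0, 0]
    - [1, 0, 0, 0]
    - [-1, 0, -1, 0]
    - [-1.5, 0, -3, 0]
    - [-2, 0, -5, 0]
    - [-3, 0, -8, 0]
    - [-4, 0, -12, 0]
    - [-5, 0, -20, 0]
    - [-6, 0, -35, 0]
    - [-8, 0, -55, 0]
    - [-10, 0, -80, 0]
    - [-15, 0, -105, 0]
    - [-20, 0, -130, 0]
    - [-20, 0, -140, 0]
    - [-20, 0, -140, 0]
    - [-20, 0, -140, 0]

```text
time_s: 11.95
position: [0.5657, -0.3306, 0.175]
tool_rot: [[0.989, -0.151, -0.001], [-0.151, -0.989, 0.001], [-0.001, -0.001, -1.0]]
ft_force: [-0.2, 0.3, -0.3]
grip_width: 0.0002
```

```bash
python3 - <<'E'
from h import *
o=env.observe(); print(o['time_s'],o['position'],o['ft_force'])
W=env.get_calibration('wrist')
im=env.get_image('wrist'); cv2.imwrite("pics/w6.png",im[...,::-1])
E=wristE(o,W)
def onz(px,z):
    f=K(W);d=np.array([(px[1]-W['cx'])/f,-(px[0]-W['cy'])/f,-1]);R=E[:3,:3].T;c=-R@E[:3,3];w=R@d;return c+w*(z-c[2])/w[2]
B=np.array([.6198,-.3393]);u=np.array([.9886,-.1505])
for t,z in (("pack_thumb",.04),("dock_bar",.04),("dock_stop",.022),("pack_nose",.018),("pack",.018)):
    print(t,[(r['conf'],r['point'],((onz(r['point'],z)[:2]-B)@u).round(4)) for r in env.tip_of('wrist',t)][:2])
im=env.get_image('side'); cv2.imwrite("pics/s6.png",cv2.resize(im[160:260,190:310],None,fx=6,fy=6,interpolation=cv2.INTER_CUBIC)[...,::-1])
E
```

```text
11.95 [ 0.56573051 -0.33063896  0.17503585] [-0.21533358  0.28530433 -0.33466379]
pack_thumb [(0.86, [187.9, 280.6], np.float64(-0.0509))]
dock_bar []
dock_stop [(0.9, [59.6, 277.8], np.float64(0.0607))]
pack_nose [(0.73, [58.1, 280.6], np.float64(0.0624))]
pack [(0.8, [143.5, 281.6], np.float64(-0.0127))]
```

View pics/w6.png

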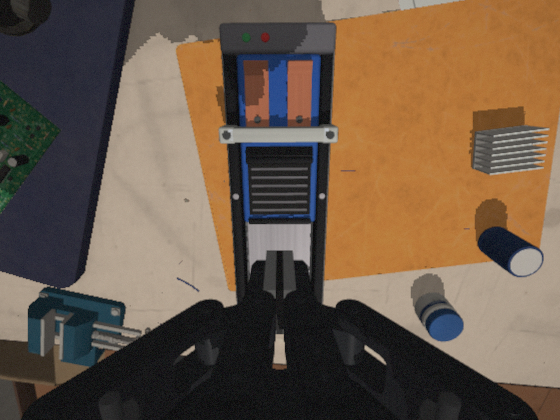

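View pics/s6.png

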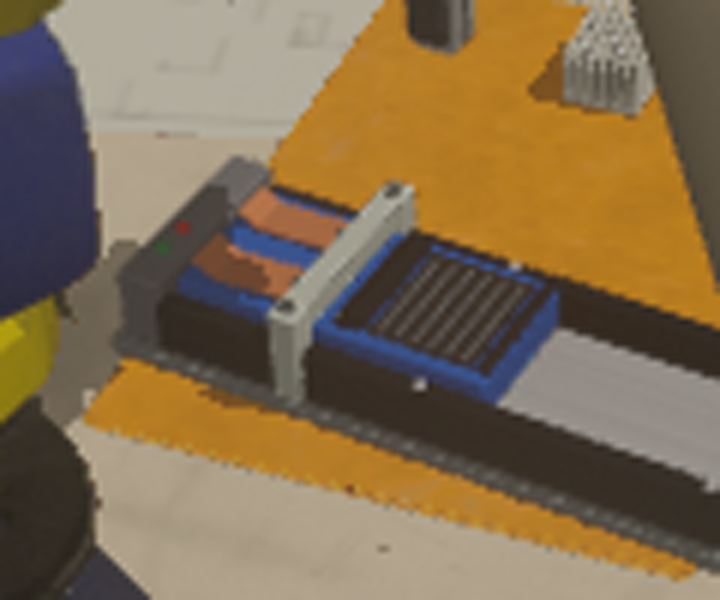

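The pack sits under the bar and leaves with its nose at the stop. Its rear corner is at about (495,403) in the zoomed side view, the same as when it was pressed against the stop, so it didn't spring back. The hand is clear.

```bash
python3 -c "
from rig import env
print(env.close_job())"
```

```text
the job is handed in; nothing more can be done
None
```

The battery pack is home against the end stop, and I've handed the job in. The hand-in gave no verdict.

**What I did:** With the gripper shut, I pressed on the thumb pad behind the ridge, about 7 to 8 mm down with about 9 N. I held it pressed and slid it about 100 mm, until it stalled at the stop and the force rose from about 12 N to 19 N. Then I eased off and lifted the hand 140 mm clear, finishing at about 12 s of the 42 s allowed.

**Last checks:**
- **Position:** The detector put the nose at dock x ≈ 62 mm and the stop at 61 mm. The stop's true position is 64 mm, so the error is about 3 mm, but nose and stop coincide.
- **Thumb pad:** It measured −51 mm against −52 mm expected at home.
- **Seating:** In the pictures the pack lies under the bar and both copper leaf springs. It did not move back when I released it.
- **Hand and bystanders:** The wrist force is about zero, and the hand never went near the capacitor, heat sink or grease pot. I didn't re-measure their positions at the end.
- **Failed check:** The detector did not find the bar in the last wrist picture, so I used the bar position measured at the start.

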